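# Hold the mating hinge leaf in line on the jamb block

### The arm

A 6-joint arm with a two-finger parallel gripper is mounted at the origin on a cart in front of the work surface, level with it; the furniture and walls round the work are solid. World frame = base frame: x ahead of the robot, y to its left, z up, the work surface at z = 0. Lengths are in m, angles in rad, forces in N, time in s.
With the tool pointing down it reaches from about 0.375 to 0.9 m from the base axis. Payload 3.1 kg.
Tool frame: the origin (TCP) lies between the finger pads; the fingertips stand 17 mm ahead of it and the grasp point (between the pads) lies 2 mm behind it (robot.nose_length is the distance from the TCP to the fingertips, in m); z points along the fingers, y is the line along which they close (so a half turn about z gives the same grasp; the last joint's range is limited). The gripper opens to 87 mm and grips with 3 to 60 N. Pads are 19 mm wide; open, the fingers measure 117 mm over their backs; the gripper's body (75 mm by 190 mm) begins 51 mm behind the grasp point.
Start: joints at [1.024, 0.527, 1.433, -0, 1.181, -0.178], TCP at [0.225, 0.583, 0.24] pointing down, gripper open.
Joint ranges: [-3.08, 3.08], [-0.75, 2.2], [0.22, 2.44], [-1.43, 4.57], [0, 2.65], [-2.85, 2.85]. Speed limits (rad/s): [2.79, 2.79, 3.14, 3.14, 3.14, 3.14].

### API

Orientations are given as a unit quaternion [x, y, z, w].
In Python, from rig import robot, cams gives the robot as it stands.
- The arm moves only by the shell command python3 -m pendant 'ROWS' [FORCE]. ROWS is JSON, a list of rows, each an object with "jaw": the opening, from 0 (shut) to 1 (fully open); "linear": the shift along the tool's x, y, z in cm, a list of three; "twist": the turn about the tool's z in degrees. A call has 1 to 12 rows; each row shifts and turns the commanded pose from where the row before left it, along the tool's axes as they then stand; what a row does not reach is not made up. A row lasts 1/12 s, in which the tool goes at most 41.7 mm and 7.16 degrees, less where a joint would pass 70% of its speed; a pose out of reach is approached as far as the arm can. A call is refused whole if a number of a shift passes 4.17 or a number of a turn 7.16, either way. A call with a gripper value outside its range is refused whole. The fingers move at their own pace and stop on an object; FORCE is the grip in N (left out, the last holds). Time passes only in rows, so rows that do not move let the fingers close. It gives the time, the measured TCP pose, the force, the opening and the grip force at its end, in the units of the state.
- robot.get_obs(): the state, without advancing time (a new reading comes with each control period).
- cams.camera(name): name is "scene" or "top" or "wrist"; returns a dict with "color" (420x560x3 uint8, blue, green, red), "depth" (420x560 float32, m along the optical axis (not along the pixel's ray), 0 where there is no reading), "fov_y" (degrees; the focal length in pixels is half the picture's height over the tangent of half this angle, whatever the lens; pixels are square), "cx", "cy" (the principal point, pixels), "view" (4x4, takes a point from world to camera coordinates). Camera axes: x right, y down, z forward; pixel columns grow to the right and rows downward; lengths in m; the calibration is good to about 2 mm. A picture is of the moment at which its call begins.
- robot.hand_in(): hands the job in; it is judged then, once.
The state is a dict: "time": time; "q": joint angles; "joint_velocities": joint speeds; "joint_torque": joint torques, N m; "position": TCP position; "tool_rot": TCP orientation; "ft_force": force on the tool from outside, world axes, zero at the start; "moment": the same for the moment, N m; "grip_width": finger opening in m; "grip_force": force on a finger pad.
Only numpy, scipy, OpenCV 4.12 (cv2) and the standard library are available. Lean on these libraries where they do the work, as an engineer would, in place of code of your own. Each camera call takes 0.05 s, during which the arm holds its last target. There are 200 camera calls.

### The job

A hinge leaf with a gap between its two knuckles is fixed on top of the jamb block. Of the two loose leaves on the bench, pick up the one with the single knuckle that fits this gap, bring its knuckle between the two fixed ones so that the holes line up for the hinge pin, and finish holding it there, still and in the gripper alone: not let go, and not resting on or pressed against the jamb. Never force it against the jamb, and leave the other leaf and the small things on the bench where they are.

Things in the scene. Friction and masses are not known exactly. Their poses are not given: they have to be found in the camera images.
- tongue_leaf: grey aluminium hinge leaf lying flat: plate 48 wide (y) x 44 long (x) x 10 mm thick, four small screw holes. Origin: middle of the plate's underside; +x points to its knuckle edge. The one that fits: ONE knuckle, mid-edge, a 20 mm long tube, 20 mm outside, on a 20 mm neck. 0.08 to 0.17 kg, balances 7 mm from the origin towards the knuckle; grip there across the 48 mm width.
- tongue_leaf_bore (a point): centre of the fitting leaf's 12 mm knuckle bore, 37 mm along x from the leaf's origin and 10 mm above its underside (knuckle and plate undersides are flush); y is the bore axis; the plate ends 15 mm short of the axis
- fork_leaf: grey aluminium hinge leaf lying flat: plate 48 wide (y) x 44 long (x) x 10 mm thick, four small screw holes. Origin: middle of the plate's underside; +x points to its knuckle edge. The one that does NOT fit: two 10 mm long knuckles at the ends of the edge, 28 mm gap between. Not to be used. The two leaves may lie in each other's place.
- jamb: fixed wooden block 72 x 74 mm, top at 60 mm, on a steel foot; on top a fixed leaf, 64 mm wide, its two knuckles overhanging the front, free below; behind it a steel pin (fixed, not needed). Origin: on the bench below the hinge axis' middle; +x points from axis to block, -x is the free side, facing the robot, y along the axis. The foot begins 5 mm behind the axis, the block 20 mm.
- jamb_bore (a point): middle of the fixed hinge axis, 70 mm up, centre of the 28 mm gap between the fixed knuckles (each 18 mm long, 20 mm outside, 12 mm bore, top at 80 mm; fixed plate 15 mm behind the axis). The loose bore's centre belongs here, its plate level on the -x side. Axes as the jamb's. Pin 8 mm.
- tip_cleaner: cream-coloured dome, 60 mm across, 48 mm high, standing to the robot's right of the work; origin at its underside; bystander
- relay: small blue box 13 x 29 x 16 mm near the bench's front edge, to the robot's left; origin at its underside; bystander
- terminal_block: small green block 14 x 45 x 13 mm beside the board holder, straight ahead of the robot; origin at its underside; bystander
- magnifier_lamp: bench lamp, fixed (its origin means nothing): from its foot at x 0.52, y 0.41 the arm rises to z 0.39 at x 0.56, y 0.22 and runs on at z 0.40 to 0.46 over x 0.60, y 0.10 and x 0.64, y -0.08 to a ring head beyond x 0.57, y -0.28 to -0.46. A wrist can hit it: swing across within 0.40 m of the base axis

How it is judged:
On the way:
1. the fitting leaf is gripped and lifted clear of the bench (height (world z) of tongue_leaf above 0.03 m and contact force between the fingers and tongue_leaf above 1 N), for 0.2 s.
At the end, for the whole second after the job is handed in: The gripper still holds the single-knuckle leaf (over 2 N) off the bench, at rest: bore centre within 3.5 mm of the fixed hinge axis (fore-aft and in height) and 5 mm of mid-gap along it, axes parallel within 0.1 rad, less than 1 N between leaf and jamb (x of tongue_leaf_bore in the frame of jamb_bore between -0.0035 and 0.0035 m and z of tongue_leaf_bore in the frame of jamb_bore between -0.0035 and 0.0035 m and y of tongue_leaf_bore in the frame of jamb_bore between -0.005 and 0.005 m and angle between the y axis of tongue_leaf and the y axis of jamb, either way round below 0.1 rad and contact force between the fingers and tongue_leaf above 2 N and contact force between tongue_leaf and jamb below 1 N and height (world z) of tongue_leaf above 0.04 m and linear speed of tongue_leaf below 0.02 m/s); the arm keeps its last pose, push and grip.
It fails at once if the leaf is forced against the jamb (over 20 N) (contact force between tongue_leaf and jamb above 20 N).
It fails at once if the other leaf is moved (distance of fork_leaf from where it was at the start of the episode above 0.03 m).
It fails at once if a bystander is moved (distance of any of tip_cleaner, relay, terminal_block from where it was at the start of the episode above 0.03 m).
It also fails if it takes over 48 s, if anything falls off the work surface, if the arm or the gripper's body presses on something with over 40 N, if the wrist force passes 120 N, or if a joint passes its speed limit or range.

## Working session

There is one attempt and no reset: what is moved stays moved. The work goes in short steps, Python scripts to look and compute and a shell command to move; the robot and the scene stay as the last step left them, time stands still between calls to the robot, and variables do not carry over. Pictures are saved under pics/ and viewed, at most 10 in all, crops included, and the job is handed in when it is done.

```bash
mkdir -p pics; ls
cat > h.py <<'E'
import numpy as np, cv2
from rig import robot, cams
from scipy.spatial.transform import Rotation as R
def grab(n,save=None):
    c=cams.camera(n)
    if save: cv2.imwrite('pics/'+save,c['color'])
    np.savez('last_%s.npz'%n,**{k:np.asarray(v) for k,v in c.items()})
    return c
def f(c): return c['color'].shape[0]/2/np.tan(np.radians(float(c['fov_y']))/2)
def ray(c,u,v,z):
    V=np.asarray(c['view']); Rm,t=V[:3,:3],V[:3,3]
    o=-Rm.T@t; d=Rm.T@np.array([(u-c['cx'])/f(c),(v-c['cy'])/f(c),1.])
    return o+d*(z-o[2])/d[2]
def cloud(c):
    V=np.asarray(c['view']); D=c['depth']; h,w=D.shape
    u,v=np.meshgrid(np.arange(w),np.arange(h))
    P=np.stack([(u-c['cx'])/f(c)*D,(v-c['cy'])/f(c)*D,D],-1)
    return (P-V[:3,3])@V[:3,:3]
def proj(c,p):
    V=np.asarray(c['view']); q=V[:3,:3]@np.asarray(p)+V[:3,3]
    return q[:2]/q[2]*f(c)+[c['cx'],c['cy']]
E
python3 - <<'E'
from h import *
c=grab('top','top1.png'); s=grab('scene','scene1.png')
print(c['fov_y'],c['cx'],c['cy'],c['view'])
o=robot.get_obs(); print(o); print(R.from_quat(o['tool_rot']).as_matrix().round(3))
E
```

```text
pics
56.0491354185086 285.3829577924731 211.63511072245882 [[ 3.45922079e-03 -9.99992973e-01  1.44511510e-03 -5.38971563e-02]
 [-9.95834261e-01 -3.57650254e-03 -9.11116502e-02  4.82870927e-01]
 [ 9.11161784e-02 -1.12391981e-03 -9.95839635e-01  1.27321985e+00]
 [ 0.00000000e+00  0.00000000e+00  0.00000000e+00  1.00000000e+00]]
{'time': 0.1, 'q': array([ 1.02449445e+00,  5.28376491e-01,  1.43371993e+00,  3.10745971e-05,
        1.18140747e+00, -1.78478568e-01]), 'joint_velocities': array([ 0.00072788, -0.0025893 , -0.00207385, -0.00030192, -0.00140079,
        0.00118911]), 'joint_torque': array([-4.89859485e-04, -4.40979767e+01, -1.77148551e+01,  6.35044347e-02,
        5.34470938e-02, -6.27234976e-05]), 'position': array([0.22437691, 0.58269393, 0.23868469]), 'tool_rot': array([ 1.82882378e-01,  9.83134336e-01, -8.88461327e-04, -3.52212635e-04]), 'ft_force': array([-0.24621727,  0.08326273, -0.25231965]), 'moment': array([-0.04662825,  0.01512557, -0.00150295]), 'grip_force': 0.0, 'grip_width': 0.08699950435776009}
[[-0.933  0.36  -0.001]
 [ 0.36   0.933 -0.002]
 [ 0.    -0.002 -1.   ]]
```

View pics/top1.png

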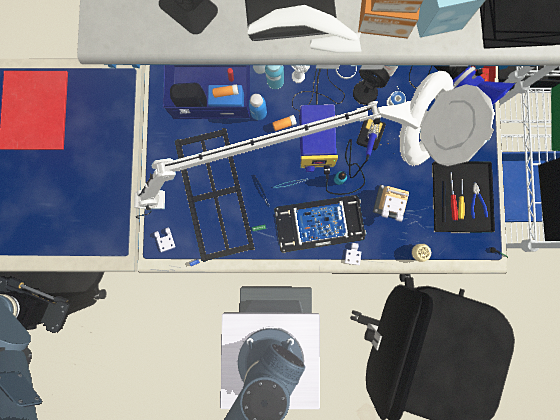

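View pics/scene1.png

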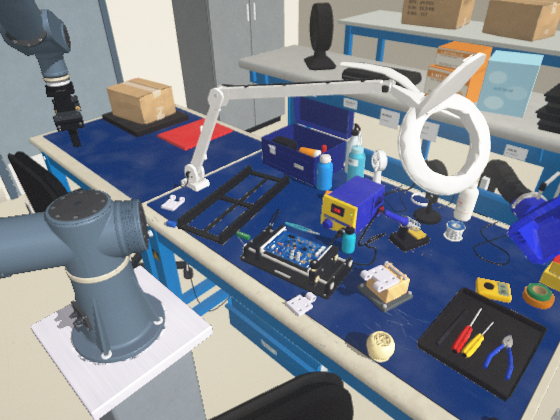

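The top view shows white leaves at about (163,240) and (351,253), the jamb at (391,201) and the dome at (421,252). I'll zoom in on these.

Run:
```python
from h import *
c=dict(np.load('last_top.npz')); im=c['color']
a=[cv2.resize(im[y-30:y+30,x-30:x+30],(390,390),interpolation=cv2.INTER_CUBIC) for x,y in ((163,240),(360,240))]
a.append(cv2.resize(im[170:230,360:420],(390,390),interpolation=cv2.INTER_CUBIC))
cv2.imwrite('pics/crop1.png',cv2.resize(np.hstack(a),(798,266)))
for n,u,v,z in (('L',163,240,.01),('R',351,253,.01),('jamb',391,201,.07),('relay',193,263,.01),('tb',259,228,.01),('dome',421,252,.03)): print(n,ray(c,u,v,z).round(3))
P=cloud(c)
for u,v in ((163,240),(351,253),(385,215),(391,201),(345,240)): print(u,v,P[v,u].round(3))
```

```text
L [0.389 0.35  0.01 ]
R [ 0.349 -0.268  0.01 ]
jamb [ 0.514 -0.387  0.07 ]
relay [0.314 0.25  0.01 ]
tb [0.43  0.035 0.01 ]
dome [ 0.353 -0.491  0.03 ]
163 240 [0.389 0.352 0.004]
351 253 [ 0.349 -0.268  0.012]
385 215 [ 0.469 -0.366  0.074]
391 201 [ 0.513 -0.386  0.073]
345 240 [ 0.391 -0.248  0.016]
```

View pics/crop1.png

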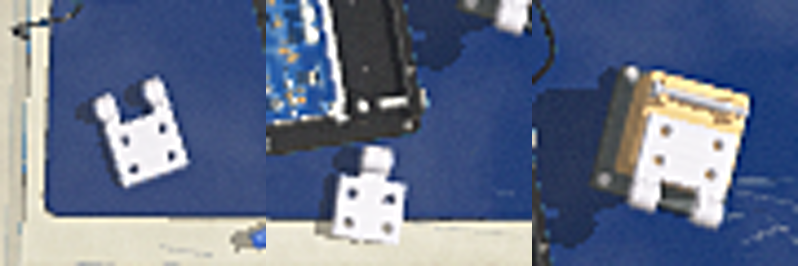

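The right-hand leaf at (351,253) has the single knuckle, pointing up in the image. The left one is the fork. The fixed knuckles are on the lower edge of the jamb's plate. Next I'll get coarse poses.

Run:
```python
from h import *
c=dict(np.load('last_top.npz')); im=c['color'].astype(int)
m=((im.min(2)>185)&(im.max(2)-im.min(2)<25)).astype(np.uint8)
for name,(u0,v0,u1,v1),z in (('leaf',(335,238,367,268),.01),('jamb',(370,178,415,226),.075)):
    k=np.zeros_like(m); k[v0:v1,u0:u1]=m[v0:v1,u0:u1]
    n,l,st,ce=cv2.connectedComponentsWithStats(k); i=1+st[1:,4].argmax(); print(st[i],ce[i])
    v,u=np.nonzero(l==i); W=np.array([ray(c,a,b,z)[:2] for a,b in zip(u,v)])
    r=cv2.minAreaRect((W*1000).astype(np.float32)); print(name,r,W.mean(0)); print(cv2.boxPoints(r).round(0).tolist())
    for row in k[v0:v1,u0:u1]: print(''.join('.#'[x] for x in row))
P=cloud(c); q=P[235:260,335:370];
```

```text
[345 243  22  25 254] [354.37795276 256.38188976]
leaf ((342.15374755859375, -289.5413818359375), (75.89592742919922, 69.54080200195312), 71.81373596191406) [ 0.33759525 -0.27905501]
[[297.0, -315.0], [363.0, -336.0], [387.0, -264.0], [321.0, -243.0]]
................................
................................
................................
................................
................................
..................###...........
..................#####.........
.................######.........
.................######.........
.................######.........
.....................##.........
................######..........
............##########..........
............#############.......
............##.###########......
...........##...##########......
...........###.#######..##......
...........##########...##......
...........###############......
...........###############......
...........###############......
...........##.############......
...........##..#######.###..####
#####.....###########...##......
#####.....############.########.
#######......##########
[... 1900 characters left out ...]
..........
.............######.....##########...........
.............######.........######...........
.............######.........######...........
.............######.........#####............
.............#####..........#####............
................##..........#####............
...........................######............
...........................######............
...........................######............
..............................##.............
.............................................
.............................................
.............................................
.............................................
.............................................
```

```bash
python3 -m pendant '[{"jaw":1,"linear":[-1.06,-3.74,0],"twist":0},{"jaw":1,"linear":[-1.06,-3.74,0],"twist":0},{"jaw":1,"linear":[-1.06,-3.74,0],"twist":0},{"jaw":1,"linear":[-1.06,-3.74,0],"twist":0},{"jaw":1,"linear":[-1.06,-3.74,0],"twist":0},{"jaw":1,"linear":[-1.06,-3.74,0],"twist":0},{"jaw":1,"linear":[-3.2,-1.42,0],"twist":0},{"jaw":1,"linear":[-3.2,-1.42,0],"twist":0},{"jaw":1,"linear":[-3.2,-1.42,0],"twist":0},{"jaw":1,"linear":[-3.2,-1.42,0],"twist":0},{"jaw":1,"linear":[-3.2,-1.42,0],"twist":0},{"jaw":1,"linear":[-3.2,-1.42,0],"twist":0}]'
```

```text
time: 1.1
position: [0.3526, 0.2009, 0.2395]
tool_rot: [0.183, 0.983, 0.0, -0.0]
ft_force: [0.4, 1.2, -0.1]
grip_width: 0.0874
grip_force: 0.0
```

```bash
python3 -m pendant '[{"jaw":1,"linear":[-2.05,-2.82,0],"twist":0},{"jaw":1,"linear":[-2.05,-2.82,0],"twist":0},{"jaw":1,"linear":[-2.05,-2.82,0],"twist":0},{"jaw":1,"linear":[-2.05,-2.82,0],"twist":0},{"jaw":1,"linear":[-2.05,-2.82,0],"twist":0},{"jaw":1,"linear":[-2.05,-2.82,0],"twist":0},{"jaw":1,"linear":[-0.38,-3.47,0],"twist":0},{"jaw":1,"linear":[-0.38,-3.47,0],"twist":0},{"jaw":1,"linear":[-0.38,-3.47,0],"twist":0},{"jaw":1,"linear":[-0.38,-3.47,0],"twist":0},{"jaw":1,"linear":[-0.38,-3.47,0],"twist":0},{"jaw":1,"linear":[-0.38,-3.47,0],"twist":0}]' && python3 -m pendant '[{"jaw":1,"linear":[-0.6,-3.6,0],"twist":0},{"jaw":1,"linear":[-0.6,-3.6,0],"twist":0},{"jaw":1,"linear":[0,0,0],"twist":-5.5},{"jaw":1,"linear":[0,0,0],"twist":-5.5},{"jaw":1,"linear":[0,0,0],"twist":0},{"jaw":1,"linear":[0,0,0],"twist":0},{"jaw":1,"linear":[0,0,0],"twist":0}]'
python3 - <<'E'
from h import *
c=grab('wrist','w1.png'); print(robot.get_obs()['q'].round(2), (-c['view'][:3,:3].T@c['view'][:3,3]).round(3))
E
```

```text
time: 2.1
position: [0.3513, -0.2036, 0.2394]
tool_rot: [0.183, 0.983, 0.0, -0.0]
ft_force: [0.2, 0.6, -0.2]
grip_width: 0.087
grip_force: 0.0
time: 2.68
position: [0.3375, -0.2732, 0.2394]
tool_rot: [0.089, 0.996, 0.0, -0.0]
ft_force: [-0.1, 0.5, 0.5]
grip_width: 0.0869
grip_force: 0.0
[-0.94  0.27  1.89  0.    0.98 -2.33] [ 0.255 -0.258  0.383]
```

View pics/w1.png

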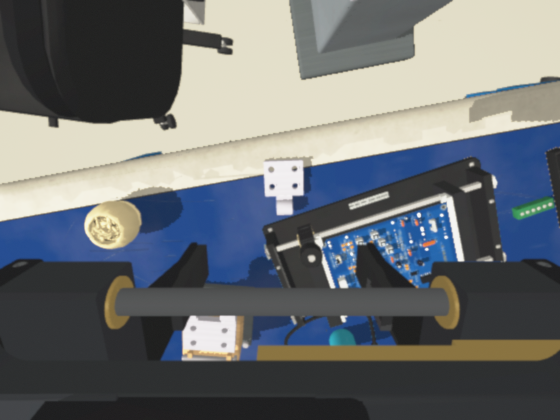

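The wrist view shows the leaf plate at (284,180) with its knuckle at (285,207), and the jamb behind the fingers at (212,330). I'll measure the leaf precisely.

```bash
cat > leaf.py <<'E'
from h import *
c=dict(np.load('last_wrist.npz')); im=c['color'].astype(int)
m=((im.min(2)>175)&(im.max(2)-im.min(2)<22)).astype(np.uint8)
m[:,:240]=0;m[:,330:]=0;m[:140]=0;m[225:]=0
n,l,st,ce=cv2.connectedComponentsWithStats(m); i=1+st[1:,4].argmax(); k=(l==i).astype(np.uint8)
k=cv2.morphologyEx(k,cv2.MORPH_CLOSE,np.ones((9,9)))
pl=cv2.morphologyEx(k,cv2.MORPH_OPEN,np.ones((22,22)))
def pts(mask,z):
    cs=max(cv2.findContours(mask,0,2)[0],key=cv2.contourArea)[:,0]
    return np.array([ray(c,a,b,z)[:2] for a,b in cs],np.float32)*1000
r=cv2.minAreaRect(pts(pl,.01)); print('plate',st[i],r,cv2.boxPoints(r).round(1).tolist())
kn=cv2.morphologyEx(k-pl,cv2.MORPH_OPEN,np.ones((3,3)))
r2=cv2.minAreaRect(pts(kn,.015)); print('knuckle',r2)
v,u=np.nonzero(pl); print('px',u.mean(),v.mean()); P=cloud(c); print('cloud',np.median(P[pl>0],0))
for row in k[155:220,255:315]: print(''.join('.#'[x] for x in row))
E
python3 leaf.py
```

```text
plate [ 240  160   63   55 1666] ((334.63018798828125, -268.6222229003906), (46.64817810058594, 42.95052719116211), 79.81945037841797) [[309.3999938964844, -287.79998779296875], [351.6000061035156, -295.3999938964844], [359.8999938964844, -249.5], [317.6000061035156, -241.89999389648438]]
knuckle ((366.69305419921875, -274.3623962402344), (18.987430572509766, 22.345998764038086), 79.81050109863281)
px 284.40121120363364 178.88417865253595
cloud [ 0.33451979 -0.26880748  0.00808562]
............................................................
............................................................
............................................................
............................................................
............................................................
.............................###################............
........########################################............
........########################################............
........########################################............
........########################################............
...
[... 2651 characters left out ...]
######.......................
......................################......................
......................################......................
......................################......................
......................################......................
......................###############.......................
......................##############........................
............................................................
............................................................
............................................................
............................................................
............................................................
```

Run:
```python
from h import *
c=dict(np.load('last_wrist.npz')); P=cloud(c)
o=np.array([.3415,-.2698]); a=np.radians(-10.2); X=np.array([np.cos(a),np.sin(a)]);Y=np.array([-X[1],X[0]])
d=P[:255,:,:2]-o; lx,ly=d@X,d@Y; z=P[:255,:,2]
def q(n,s): print(n,s.sum(), z[s].max().round(3) if s.any() else None)
ok=(z>-.05)
for y0,y1 in ((-.1,-.045),(.03,.05),(.05,.07),(.07,.1)):
  for x0,x1 in ((-.04,-.012),(-.012,.012),(.012,.025),(.025,.04)):
    s=ok&(lx>x0)&(lx<x1)&(ly>y0)&(ly<y1); q((y0,y1,x0,x1),s)
t=dict(np.load('last_top.npz')); Q=cloud(t); d=Q[...,:2]-o; s=(abs(d@X)<.045)&(abs(d@Y)<.1); print('top max',np.percentile(Q[...,2][s],[50,90,99,100]))
ob=robot.get_obs(); M=R.from_quat(ob['tool_rot']).as_matrix(); print('delta tool cm',(M.T@(np.array([.3415,-.2698,.0195])-ob['position'])*100).round(2))
```

```text
(-0.1, -0.045, -0.04, -0.012) 1187 0.237
(-0.1, -0.045, -0.012, 0.012) 825 0.229
(-0.1, -0.045, 0.012, 0.025) 390 0.003
(-0.1, -0.045, 0.025, 0.04) 463 0.002
(0.03, 0.05, -0.04, -0.012) 572 0.238
(0.03, 0.05, -0.012, 0.012) 306 0.228
(0.03, 0.05, 0.012, 0.025) 145 0.002
(0.03, 0.05, 0.025, 0.04) 220 0.014
(0.05, 0.07, -0.04, -0.012) 347 0.003
(0.05, 0.07, -0.012, 0.012) 291 0.002
(0.05, 0.07, 0.012, 0.025) 181 0.014
(0.05, 0.07, 0.025, 0.04) 193 0.014
(0.07, 0.1, -0.04, -0.012) 524 0.002
(0.07, 0.1, -0.012, 0.012) 455 0.013
(0.07, 0.1, 0.012, 0.025) 308 0.017
(0.07, 0.1, 0.025, 0.04) 330 0.058
top max [0.0033814  0.01372008 0.02165235 0.06408392]
delta tool cm [-0.34  0.39 22.  ]
```

```bash
python3 -m pendant '[{"jaw":0.76,"linear":[-0.34,0.39,2.5],"twist":0},{"jaw":0.76,"linear":[0,0,3.5],"twist":0},{"jaw":0.76,"linear":[0,0,3.5],"twist":0},{"jaw":0.76,"linear":[0,0,3.5],"twist":0},{"jaw":0.76,"linear":[0,0,3],"twist":0},{"jaw":0.76,"linear":[0,0,2],"twist":0},{"jaw":0.76,"linear":[0,0,1],"twist":0},{"jaw":0.76,"linear":[0,0,0],"twist":0},{"jaw":0.76,"linear":[0,0,0],"twist":0}]' 25
python3 - <<'E'
from h import *
c=grab('wrist','w2.png'); s=grab('scene','s2.png')
E
```

```text
time: 3.48
position: [0.3417, -0.27, 0.0493]
tool_rot: [0.088, 0.996, 0.0, -0.0]
ft_force: [-0.1, 1.4, 1.0]
grip_width: 0.0664
grip_force: 0.0
```

View pics/w2.png

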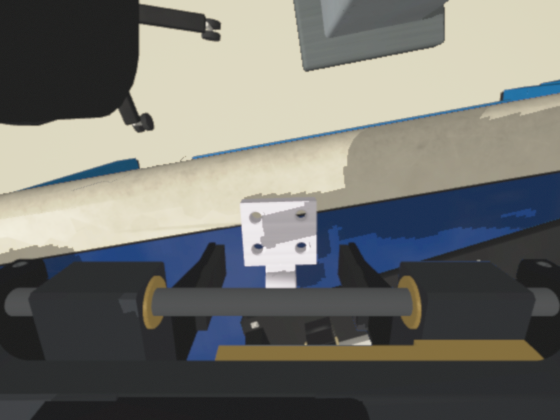

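The leaf plate at (280,232) is centred between the fingers (about 213 and 350). I'll go down and grip.

```bash
python3 -m pendant '[{"jaw":0.76,"linear":[0,0,1.5],"twist":0},{"jaw":0.76,"linear":[0,0,1],"twist":0},{"jaw":0.76,"linear":[0,0,0.5],"twist":0},{"jaw":0.76,"linear":[0,0,0],"twist":0},{"jaw":0.76,"linear":[0,0,0],"twist":0},{"jaw":0.3,"linear":[0,0,0],"twist":0},{"jaw":0.3,"linear":[0,0,0],"twist":0},{"jaw":0.3,"linear":[0,0,0],"twist":0},{"jaw":0.3,"linear":[0,0,0],"twist":0},{"jaw":0.3,"linear":[0,0,0],"twist":0},{"jaw":0.3,"linear":[0,0,0],"twist":0},{"jaw":0.3,"linear":[0,0,0],"twist":0}]' 30
```

```text
time: 4.58
position: [0.3417, -0.2707, 0.0199]
tool_rot: [0.088, 0.996, -0.0, 0.0]
ft_force: [0.7, -0.6, 6.7]
grip_width: 0.0475
grip_force: 29.9
```

```bash
python3 -m pendant '[{"jaw":0.3,"linear":[0,0,-1],"twist":0},{"jaw":0.3,"linear":[0,0,-2],"twist":0},{"jaw":0.3,"linear":[0,0,-3],"twist":0},{"jaw":0.3,"linear":[0,0,-3],"twist":0},{"jaw":0.3,"linear":[0,0,-3],"twist":0},{"jaw":0.3,"linear":[0,0,-3],"twist":0},{"jaw":0.3,"linear":[0,0,-2],"twist":0},{"jaw":0.3,"linear":[0,0,0],"twist":0}]' && python3 -m pendant '[{"jaw":0.3,"linear":[-1.5,-1,0],"twist":0},{"jaw":0.3,"linear":[-2.5,-1.6,0],"twist":0},{"jaw":0.3,"linear":[-2.5,-1.6,0],"twist":0},{"jaw":0.3,"linear":[-2.5,-1.6,0],"twist":0},{"jaw":0.3,"linear":[-2.5,-1.6,0],"twist":0},{"jaw":0.3,"linear":[-1.7,-1,0],"twist":0},{"jaw":0.3,"linear":[-1.5,-1,0],"twist":5},{"jaw":0.3,"linear":[0,0,0],"twist":0},{"jaw":0.3,"linear":[0,0,0],"twist":0},{"jaw":0.3,"linear":[0,0,0],"twist":0}]'
python3 - <<'E'
from h import *
c=grab('wrist','w3.png'); s=grab('scene','s3.png'); print(robot.get_obs()['q'].round(2))
E
```

```text
time: 5.25
position: [0.3429, -0.272, 0.1929]
tool_rot: [0.088, 0.996, -0.003, 0.003]
ft_force: [0.3, -0.4, -1.0]
grip_width: 0.0472
grip_force: 29.9
time: 6.08
position: [0.4684, -0.387, 0.1877]
tool_rot: [0.131, 0.991, 0.002, -0.002]
ft_force: [-0.3, -0.0, -1.4]
grip_width: 0.0479
grip_force: 29.9
[-0.87  0.57  1.52 -0.    1.05 -2.18]
```

View pics/w3.png

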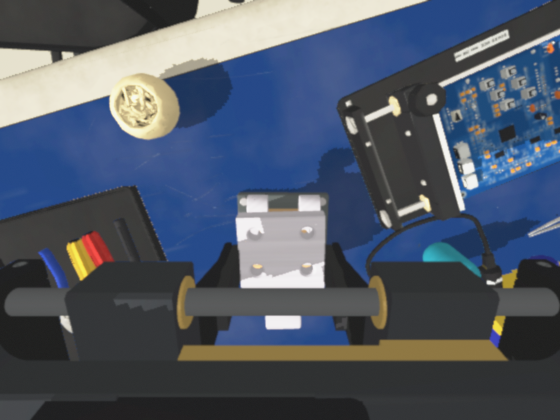

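The wrist view shows the fixed knuckles at (257,203) and (312,203) with the gap between them at u 268–300. The held leaf's rear plate edge is at v≈212 (u 237–327) and its knuckle end is at (283,327).

Run:
```python
from h import *
c=dict(np.load('last_wrist.npz')); im=c['color']
print('f',f(c)); V=c['view']; print('cam',(-V[:3,:3].T@V[:3,3]).round(4)); 
g=cv2.cvtColor(im,cv2.COLOR_BGR2GRAY)
print('rows v 186-222 at cols'); 
for u in (250,257,263,284,308,314,320): print(u,g[186:222,u].tolist())
for v in (200,204,207): print(v,'u232-335',g[v,232:336].tolist())
for v in (235,): print(v,'u228-245',g[v,228:246].tolist(),'u318-336',g[v,318:336].tolist())
for u in (275,284,292): print(u,'v312-336',g[312:336,u].tolist())
print('v322',g[322,258:308].tolist())
P=cloud(c)
for u in (252,257,262,309,314,319): print(u,[(P[v,u]*1000).round(0).tolist() for v in range(194,212,3)])
```

```text
f 306.2328994081017
cam [ 0.3877 -0.3659  0.3315]
rows v 186-222 at cols
250 [72, 71, 66, 58, 52, 56, 67, 81, 113, 156, 176, 188, 199, 210, 219, 225, 231, 234, 237, 239, 241, 242, 241, 241, 240, 235, 204, 168, 160, 158, 158, 186, 233, 240, 242, 242]
257 [70, 70, 66, 55, 51, 56, 67, 81, 113, 151, 166, 176, 187, 200, 213, 221, 226, 230, 232, 235, 237, 240, 241, 241, 240, 234, 191, 162, 159, 158, 163, 200, 234, 241, 242, 242]
263 [69, 69, 66, 55, 51, 56, 67, 81, 111, 150, 165, 172, 181, 190, 200, 211, 219, 226, 230, 233, 235, 237, 238, 239, 238, 225, 183, 162, 159, 158, 158, 164, 174, 180, 182, 183]
284 [70, 68, 67, 59, 53, 56, 67, 74, 83, 93, 89, 85, 85, 85, 85, 85, 83, 82, 83, 82, 82, 86, 102, 127, 137, 149, 157, 158, 158, 156, 159, 170, 177, 181, 183, 182]
308 [57, 57, 57, 58, 56, 59, 66, 75, 102, 149, 167, 178, 188, 198, 211, 221, 229, 234, 236, 237, 238, 239, 240, 239, 227, 184, 161, 157, 156, 157, 165, 176, 180, 183, 183, 182]
314 [57, 57, 57, 57, 58, 59, 66, 75, 102, 147, 165, 174, 184, 195, 203, 212, 219, 226, 230, 234, 237, 238, 239, 235, 214, 174, 159, 157, 155, 157, 166, 175,
[... 2624 characters left out ...]
 -412.0, 9.0], [450.0, -404.0, 73.0], [452.0, -404.0, 75.0], [455.0, -405.0, 76.0], [457.0, -406.0, 77.0], [459.0, -406.0, 79.0]]
262 [[464.0, -407.0, 11.0], [452.0, -400.0, 73.0], [454.0, -400.0, 74.0], [456.0, -401.0, 77.0], [458.0, -401.0, 78.0], [461.0, -402.0, 77.0]]
309 [[388.0, -366.0, 332.0], [462.0, -360.0, 73.0], [464.0, -361.0, 76.0], [466.0, -361.0, 77.0], [469.0, -362.0, 78.0], [471.0, -363.0, 78.0]]
314 [[479.0, -353.0, 9.0], [464.0, -356.0, 72.0], [465.0, -357.0, 75.0], [467.0, -357.0, 78.0], [470.0, -358.0, 78.0], [472.0, -359.0, 78.0]]
319 [[480.0, -347.0, 9.0], [465.0, -352.0, 71.0], [467.0, -352.0, 75.0], [468.0, -353.0, 77.0], [471.0, -354.0, 78.0], [474.0, -354.0, 77.0]]
```

```bash
cat > fit.py <<'E'
from h import *
c=dict(np.load('last_wrist.npz')); ob=robot.get_obs(); M=R.from_quat(ob['tool_rot']).as_matrix(); T=np.asarray(ob['position'])
V=c['view']; o=-V[:3,:3].T@V[:3,3]
def dirn(u,v): return V[:3,:3].T@np.array([(u-c['cx'])/f(c),(v-c['cy'])/f(c),1.])
def axis(a,b,sgn,z):   # tangent plane through two silhouette pixels; axis 10 mm inside at height z
    n=np.cross(dirn(*a),dirn(*b)); n/=np.linalg.norm(n)
    if n[2]<0:n=-n          # up-facing normal
    def at(yy):             # point on axis line at z with given world y
        return np.array([o[0]+(sgn*.010-n[1]*(yy-o[1])-n[2]*(z-o[2]))/n[0],yy,z])
    return at
def summarize(name,at,e1,e2,ztop):
    p,q=at(-.42),at(-.34); d=(q-p)/np.linalg.norm(q-p)
    s=[(ray(c,*e,ztop)-p)@d for e in (e1,e2)]; mid=p+d*np.mean(s)
    print(name,'centre',(mid*1000).round(1),'width',round((s[1]-s[0])*1000,1),'x-axis yaw',np.degrees(np.arctan2(d[1],d[0])-np.pi/2).round(2)); return mid
E
python3 - <<'E'
from fit import *
P=cloud(c)
for sg in (1,-1):
  j=summarize('jamb%d'%sg,axis((252,194.3),(312,194.45),sg,.07),(267.6,204),(297.9,204),.078)
zb=T[2]-.0199+.010
for sg in (1,-1): l=summarize('leaf%d'%sg,axis((275,328.9),(292,328.6),sg,zb),(264.7,322),(300.6,322),zb+.0095)
print('tool',T*1000,'yaw toolx',np.degrees(np.arctan2(-M[1,0],-M[0,0])),'pred bore',(T-M[:,0]*.030)*1000)
# plate cloud
A=P[222:250,245:320].reshape(-1,3); A=A[A[:,2]>.12]; ce=np.median(A,0); B=A[np.abs(A[:,2]-ce[2])<.01]; co=np.linalg.lstsq(np.c_[B[:,:2],np.ones(len(B))],B[:,2],rcond=None)[0]; print('plate top fit slope',co, 'median',ce, 'expected top z',zb)
print('knuckle cloud',np.median(P[318:327,268:296].reshape(-1,3),0))
cor=[ray(c,237.0-.5,213,zb),ray(c,326.5,213,zb)]; print('rear edge',cor)
print('rear edge v'); g=cv2.cvtColor(c['color'],cv2.COLOR_BGR2GRAY); print(g[205:222,242].tolist(),g[205:222,284].tolist())
E
```

```text
jamb1 centre [ 464.7 -384.6   70. ] width 26.2 x-axis yaw -15.21
jamb-1 centre [ 444.7 -379.1   70. ] width 26.2 x-axis yaw -15.21
leaf1 centre [ 519.2 -399.5  178.7] width 19.9 x-axis yaw -13.96
leaf-1 centre [ 494.3 -393.3  178.7] width 19.9 x-axis yaw -13.96
tool [ 468.55604195 -387.21505646  188.63318918] yaw toolx -15.028599001825798 pred bore [ 497.52983233 -394.99406278  188.55236729]
plate top fit slope [-0.03794678  0.01883188  0.19982266] median [ 0.45008141 -0.38162654  0.17591457] expected top z 0.17873318918246903
knuckle cloud [ 0.49691669 -0.39465203  0.18524598]
rear edge [array([ 0.43029913, -0.40123822,  0.17873319]), array([ 0.4425952 , -0.35559152,  0.17873319])]
rear edge v
[167, 129, 117, 116, 116, 118, 126, 144, 157, 160, 159, 158, 178, 223, 239, 242, 242] [82, 82, 86, 102, 127, 137, 149, 157, 158, 158, 156, 159, 170, 177, 181, 183, 182]
```

```bash
python3 -m pendant '[{"jaw":0.3,"linear":[1,0,0],"twist":0},{"jaw":0.3,"linear":[1.2,0.04,0],"twist":0},{"jaw":0.3,"linear":[1,0,1],"twist":0},{"jaw":0.3,"linear":[0,0,2],"twist":0},{"jaw":0.3,"linear":[0,0,2],"twist":0},{"jaw":0.3,"linear":[0,0,1.5],"twist":0},{"jaw":0.3,"linear":[0,0,0.9],"twist":0},{"jaw":0.3,"linear":[0,0,0],"twist":0},{"jaw":0.3,"linear":[0,0,0],"twist":0},{"jaw":0.3,"linear":[0,0,0],"twist":0},{"jaw":0.3,"linear":[0,0,0],"twist":0}]'
python3 - <<'E'
from h import *
c=grab('wrist','w4.png'); s=grab('scene','s4.png')
a=cv2.resize(c['color'][190:370,180:400],(660,540),interpolation=cv2.INTER_CUBIC)
cv2.imwrite('pics/w4c.png',a)
u,v=proj(s,[.465,-.385,.08]).astype(int); print(u,v)
cv2.imwrite('pics/s4c.png',cv2.resize(s['color'][v-50:v+50,u-65:u+65],(780,600),interpolation=cv2.INTER_CUBIC))
E
```

```text
time: 7.1
position: [0.4395, -0.3806, 0.1167]
tool_rot: [0.131, 0.991, -0.001, 0.001]
ft_force: [0.5, 0.2, -1.3]
grip_width: 0.0472
grip_force: 29.9
371 278
```

View pics/w4c.png

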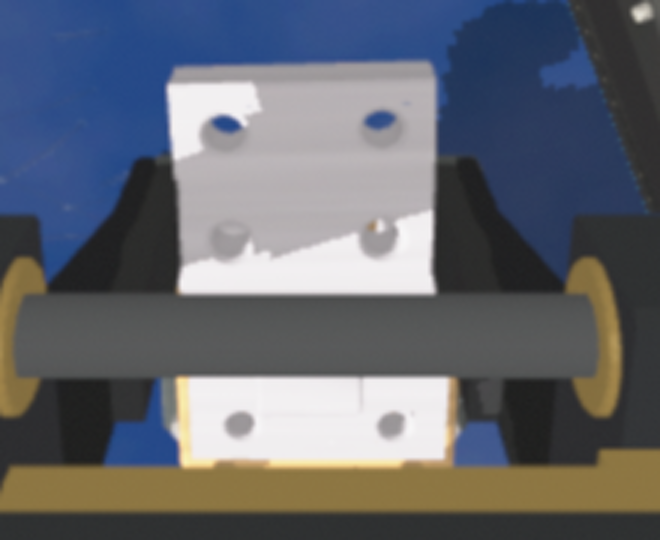

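View pics/s4c.png

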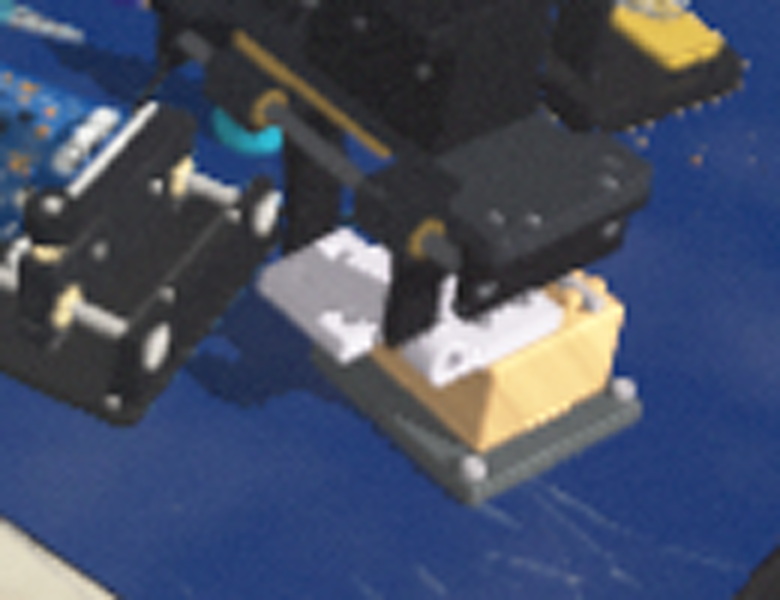

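The wrist crop shows the leaf knuckle's end edge at about (284,327) over the fixed plate, the same pixel as before, so the leaf hasn't slipped. The scene crop shows the leaf ahead of the near fixed knuckle, clear of it. I'll check heights by depth and settle the fore-aft offset.

Run:
```python
from fit import *
P=cloud(c)
med=lambda v0,v1,u0,u1: np.median(P[v0:v1,u0:u1].reshape(-1,3),0)*1000
print('tcp',T*1000)
print('fixed plate top',med(334,341,246,254),med(334,341,316,324),med(318,326,244,252))
print('leaf plate top rows',[med(v,v+4,262,304).round(1).tolist() for v in (220,245,280)])
print('leaf knuckle',med(318,325,272,296))
print('bench',med(200,215,200,225))
g=cv2.cvtColor(c['color'],cv2.COLOR_BGR2GRAY)
for u in (242,255,290,318): print('rear',u,g[206:224,u].tolist())
o=o+np.array([0,0,.002])
def ry(u,v,z):
    d=dirn(u,v); return o+d*(z-o[2])/d[2]
for zz in (T[2]-.0099,T[2]-.0114):
    m=(ry(237,217,zz)+ry(325,217,zz))/2; e=-M[:,0]
    print('rear-edge: leaf origin rel TCP along fwd',((m-T)@e*1000+22).round(1),' lateral',((m-T)@M[:,1]*1000).round(1),'yaw',np.degrees(np.arctan2(*(ry(237,217,zz)-ry(325,217,zz))[[1,0]])))
```

```text
tcp [ 439.45117187 -380.48540194  116.56859174]
fixed plate top [ 509.74537743 -424.81745404   68.36354068] [ 523.62639755 -373.53659953   68.20872892] [ 496.06599252 -422.22896948   68.2494658 ]
leaf plate top rows [[413.4, -373.1, 105.1], [427.5, -376.8, 105.0], [448.8, -382.4, 105.0]]
leaf knuckle [ 467.68397304 -387.06331546  114.68766732]
bench [ 4.21039658e+02 -4.39704342e+02  3.27248950e-01]
rear 242 [71, 71, 71, 71, 71, 91, 130, 153, 158, 157, 155, 177, 224, 238, 241, 241, 241, 241]
rear 255 [74, 72, 72, 72, 73, 101, 145, 157, 157, 156, 162, 196, 232, 240, 241, 241, 241, 241]
rear 290 [78, 78, 78, 77, 95, 132, 152, 156, 155, 153, 157, 169, 176, 178, 180, 180, 179, 179]
rear 318 [75, 75, 76, 87, 119, 149, 156, 155, 153, 156, 166, 175, 179, 181, 180, 179, 179, 180]
rear-edge: leaf origin rel TCP along fwd -7.6  lateral -0.4 yaw -105.05559324546607
rear-edge: leaf origin rel TCP along fwd -7.1  lateral -0.4 yaw -105.05559324546604
```

Run:
```python
from fit import *
g=cv2.cvtColor(c['color'],cv2.COLOR_BGR2GRAY).astype(int)
o=o+np.array([0,0,.002]); a=np.radians(-15.2); X=np.array([np.cos(a),np.sin(a),0]);Y=np.array([-X[1],X[0],0])
def ry(u,v,z):
    d=dirn(u,v); return o+d*(z-o[2])/d[2]
sat=c['color'].astype(int); w=(sat.min(2)>170)&(sat.max(2)-sat.min(2)<35)
for v in (320,326,332,338):
    u=np.nonzero(w[v,232:345])[0]+232; r=[ry(u[0]-.5,v,.07),ry(u[-1]+.5,v,.07)]
    print(v,u[0],u[-1],'lat of plate centre rel TCP',(((r[0]+r[1])/2-T)@Y*1000).round(2),'width',((r[1]-r[0])@Y*1000).round(1))
k=[ry(267.3,322,T[2]-.0005),ry(300.2,322,T[2]-.0005)]; print('leaf knuckle lat rel TCP',((k[0]+k[1])/2-T)@Y*1000, (k[1]-k[0])@Y*1000)
j=np.array([.4651,-.3847,.07]); b=T+.0295*X; print('T',T,'need X,Y mm',(j-b)@X*1000,(j-b)@Y*1000, ob['joint_velocities'].round(4))
```

```text
320 243 328 lat of plate centre rel TCP 2.89 width 64.0
326 243 328 lat of plate centre rel TCP 2.92 width 64.5
332 237 328 lat of plate centre rel TCP 0.69 width 69.5
338 244 327 lat of plate centre rel TCP 2.99 width 63.9
leaf knuckle lat rel TCP 1.1830386511157676 18.659024391360404
T [ 0.43945117 -0.3804854   0.11656859] need X,Y mm -3.6434357854946153 2.657688537755368 [ 0.0016  0.0044  0.001   0.0012 -0.0002  0.0005]
```

```bash
python3 -m pendant '[{"jaw":0.3,"linear":[0.34,0.23,0],"twist":0},{"jaw":0.3,"linear":[0,0,0],"twist":0},{"jaw":0.3,"linear":[0,0,0.5],"twist":0},{"jaw":0.3,"linear":[0,0,0.5],"twist":0},{"jaw":0.3,"linear":[0,0,0.5],"twist":0},{"jaw":0.3,"linear":[0,0,0.5],"twist":0},{"jaw":0.3,"linear":[0,0,0.5],"twist":0},{"jaw":0.3,"linear":[0,0,0.5],"twist":0},{"jaw":0.3,"linear":[0,0,0],"twist":0},{"jaw":0.3,"linear":[0,0,0],"twist":0},{"jaw":0.3,"linear":[0,0,0],"twist":0}]'
python3 - <<'E'
from h import *
c=grab('wrist'); s=grab('scene'); print(robot.get_obs()['position'],robot.get_obs()['ft_force'])
a=cv2.resize(c['color'][290:360,230:340],(780,496),interpolation=cv2.INTER_CUBIC)
cv2.imwrite('pics/w5c.png',a)
E
```

```text
time: 8.12
position: [0.4365, -0.377, 0.0855]
tool_rot: [0.131, 0.991, -0.0, 0.0]
ft_force: [-0.8, -0.2, -2.6]
grip_width: 0.0475
grip_force: 29.9
[ 0.43655913 -0.3771005   0.08581347] [ 0.57395676  0.93529269 -1.86492123]
```

View pics/w5c.png

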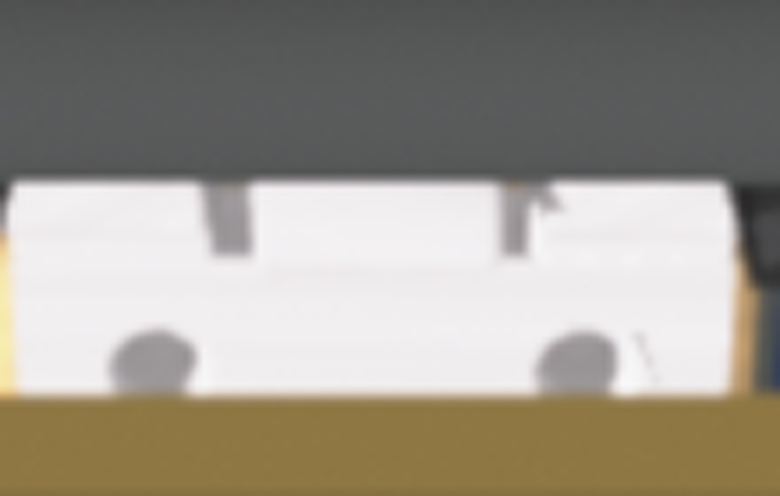

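The crop shows the leaf knuckle (u 250–500) between the fixed knuckles, with about 3.5 mm of gap on the left and 2.5 mm on the right. The fixed plate's front edge is at crop v≈255, i.e. image v≈326. That edge is 15 mm behind the axis, so it gives another fore-aft check.

Run:
```python
from fit import *
g=cv2.cvtColor(c['color'],cv2.COLOR_BGR2GRAY).astype(int)
for u in (261,262,263,264,302,303): print(u,g[314:332,u].tolist())
a=np.radians(-15.2); X=np.array([np.cos(a),np.sin(a),0]);Y=np.array([-X[1],X[0],0])
P=cloud(c); print('fixed plate z',np.median(P[335:342,246:250,2]), 'knuckle depth z',np.median(P[317:322,270:296,2]),'fixed knuckle z',np.median(P[316:322,240:254,2]),np.median(P[316:322,310:325,2]),'leaf plate',np.median(P[225:250,262:304,2]))
for dz in (0,.002):
    oo=o+np.array([0,0,dz]); d=dirn(263,326); p=oo+d*(.07-oo[2])/d[2]
    print('axis ahead of TCP mm',((p-T)@X*1000-15).round(2), 'need 29.5')
j=np.array([.4651,-.3847,.07]); print(T,'prev est',(j-T)@X*1000)
```

```text
261 [86, 101, 136, 149, 151, 152, 150, 149, 149, 151, 153, 170, 214, 236, 239, 238, 237, 238]
262 [86, 102, 138, 152, 155, 155, 152, 151, 150, 151, 153, 170, 214, 236, 239, 238, 237, 238]
263 [86, 103, 139, 153, 155, 155, 153, 151, 151, 151, 153, 170, 213, 235, 239, 238, 237, 238]
264 [87, 109, 155, 169, 168, 164, 160, 158, 158, 155, 156, 171, 214, 235, 239, 238, 238, 238]
302 [86, 101, 136, 154, 155, 155, 153, 152, 151, 152, 154, 168, 212, 235, 238, 238, 237, 237]
303 [86, 101, 136, 150, 153, 154, 153, 151, 152, 154, 157, 171, 212, 235, 238, 237, 237, 237]
fixed plate z 0.06709333891563254 knuckle depth z 0.0832610687383959 fixed knuckle z 0.07769626441878033 0.07786006048467353 leaf plate 0.07373041166117235
axis ahead of TCP mm 27.86 need 29.5
axis ahead of TCP mm 29.45 need 29.5
[ 0.43655913 -0.3771005   0.08581347] prev est 29.53491500749882
```

```bash
python3 -m pendant '[{"jaw":0.3,"linear":[0,-0.05,0.2],"twist":0},{"jaw":0.3,"linear":[0,0,0.2],"twist":0},{"jaw":0.3,"linear":[0,0,0.2],"twist":0},{"jaw":0.3,"linear":[0,0,0],"twist":0},{"jaw":0.3,"linear":[0,0,0],"twist":0},{"jaw":0.3,"linear":[0,0,0],"twist":0},{"jaw":0.3,"linear":[0,0,0],"twist":0},{"jaw":0.3,"linear":[0,0,0],"twist":0},{"jaw":0.3,"linear":[0,0,0],"twist":0}]'
python3 - <<'E'
from fit import *
c=grab('wrist'); P=cloud(c); ob=robot.get_obs(); T=ob['position']
print(T,ob['ft_force'],ob['grip_force'])
a=np.radians(-15.2); X=np.array([np.cos(a),np.sin(a),0]); V=c['view']; o=-V[:3,:3].T@V[:3,3]+[0,0,.002]
g=cv2.cvtColor(c['color'],cv2.COLOR_BGR2GRAY).astype(int); print(g[314:334,262].tolist(),g[318,240:335].tolist())
print('z fixed plate',np.median(P[335:342,246:250,2]),'knuckle',np.median(P[317:322,270:296,2]),'fixed kn',np.median(P[316:320,240:254,2]),np.median(P[316:320,310:325,2]),'leaf plate',np.median(P[225:250,262:304,2]))
for v in (325,326,327,328):
  d=V[:3,:3].T@np.array([(262-c['cx'])/f(c),(v-c['cy'])/f(c),1.]); p=o+d*(.07-o[2])/d[2]; print(v,((p-T)@X*1000-15).round(2))
E
```

```text
time: 8.97
position: [0.4363, -0.3774, 0.0796]
tool_rot: [0.131, 0.991, -0.0, 0.0]
ft_force: [-0.4, -0.4, -1.4]
grip_width: 0.0478
grip_force: 29.9
[ 0.43627041 -0.37740143  0.07959869] [-0.07866837  0.80362444 -2.0696461 ] 29.864487648010254
[86, 97, 124, 130, 129, 128, 129, 133, 145, 152, 153, 154, 152, 150, 150, 151, 153, 156, 186, 232] [236, 236, 236, 235, 235, 236, 236, 236, 236, 236, 235, 234, 234, 233, 232, 232, 230, 219, 181, 160, 147, 135, 129, 129, 145, 202, 236, 240, 240, 239, 239, 240, 240, 240, 240, 239, 239, 239, 239, 239, 239, 239, 239, 239, 239, 239, 239, 239, 238, 238, 238, 238, 237, 237, 237, 237, 237, 236, 235, 225, 193, 148, 130, 128, 140, 162, 160, 191, 235, 241, 240, 239, 240, 240, 241, 241, 241, 241, 240, 239, 239, 238, 237, 236, 236, 236, 236, 236, 236, 236, 236, 230, 188, 107, 51]
z fixed plate 0.06841721962526981 knuckle 0.0774367461490595 fixed kn 0.07759775023029755 0.0777122708972034 leaf plate 0.06781173312810049
325 24.18
326 24.9
327 25.62
328 26.34
```

Fore-aft offset is 29.2 mm against 29.5 wanted. The knuckle heights agree within 0.3 mm, the side gaps are equal (about 7 px each), and there is no contact force. Handing in.

```bash
python3 -c "
from rig import robot
print(robot.hand_in())"
```

```text
the job is handed in; nothing more can be done
None
```

I handed the job in after 9 s of robot time: the single-knuckle leaf is held still in the gripper, its knuckle centred between the two fixed ones. By my last measurements its bore is within about 1 mm of the hinge axis, with no sign of contact with the jamb; the hand-in gave no verdict.

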